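# Pop the battery hatch of the orange tester

## Robot

A 6-joint arm with a two-finger parallel gripper is mounted at the origin on a cart in front of the work surface, level with it; the furniture and walls round the work are solid. World frame = base frame: x ahead of the robot, y to its left, z up, the work surface at z = 0. Lengths are in m, angles in rad, forces in N, time in s.
With the tool pointing down it reaches from about 0.35 to 0.775 m from the base axis. Payload 7.3 kg.
Tool frame: the origin (TCP) lies at the very end of the fingers, on their centre line; the grasp point (between the pads) lies 19 mm behind it; z points along the fingers, y is the line along which they close (so a half turn about z gives the same grasp; the last joint's range is limited). The gripper opens to 92 mm and grips with 3 to 60 N. Pads are 19 mm wide; open, the fingers measure 130 mm over their backs; the gripper's body (75 mm by 190 mm) begins 47 mm behind the grasp point.
Start: joints at [-1.321, 0.342, 1.524, -0, 1.275, -0.146], TCP at [0.202, -0.484, 0.227] pointing down, gripper open.
Joint ranges: [-2.53, 2.53], [-0.77, 2.02], [0.04, 2.7], [-1, 4.14], [0.28, 2.66], [-3.11, 3.11]. Speed limits (rad/s): [2.57, 2.57, 3.14, 3.14, 3.14, 3.14].

## Interface

Orientations are given as [roll, pitch, yaw] about the fixed x, y, z axes, in that order (R = Rz(yaw) Ry(pitch) Rx(roll)).
In Python, from cell import robot gives the robot as it stands. The module is installed in compiled form; this text tells all that it offers.
- The arm moves only by the tool arm_command, never from a script. Its argument "moves" is a list of rows, each a list of 3 entries, a list of its own where there are three numbers: the shift along the tool's x, y, z in m, then the turn, a rotation vector about the tool's x, y, z in rad, then the finger opening in m, from 0 to 0.0918. In form: [[[dx, dy, dz], [ax, ay, az], claw], ...]. A call has exactly 5 rows; each row is the pose to reach, as a shift and turn from the pose commanded when the call began, along the tool's axes at that moment; what a row does not reach only later rows make up. A row lasts 1/10 s, in which the tool goes at most 50 mm and 8.59 degrees, less where a joint would pass 70% of its speed; a pose out of reach is approached as far as the arm can. A call with a gripper value outside its range is refused whole. The fingers move at their own pace and stop on an object; "squeeze" is the grip in N (left out, the last holds). Time passes only in rows, so rows that repeat a pose let the fingers close, or fill a call up. It gives the time, the measured TCP pose, the force, the opening and the grip force at its end, in the units of the state.
- robot.observe(): the state, without advancing time (a new reading comes with each control period).
- robot.read_camera(name): name is "scene" or "top"; returns the picture (384x512x3 uint8, red, green, blue); there is no depth.
- robot.camera_model(name): a dict with "fx", "fy", "cx", "cy" (pixels), "k1" (the pictures are not rectified: a ray, as slopes to the right and down, at radius r is drawn at 1 + k1 r^2 times it, then the intrinsics apply), "R" (3x3) and "t" (3): a world point X has camera coordinates R X + t. Camera axes: x right, y down, z forward; pixel columns grow to the right and rows downward; lengths in m; the calibration is good to about 2 mm. A picture is of the moment at which its call begins. camera_model takes no time and is no camera call.
- robot.hand_in(): hands the job in; it is judged then, once.
The state is a dict: "time": time; "qpos": joint angles; "qvel": joint speeds; "joint_efforts": joint torques, N m; "tool_pos": TCP position; "tool_rot": TCP orientation; "contact_force": force on the tool from outside, world axes, zero at the start; "torque": the same for the moment, N m; "opening": finger opening in m; "grip_force": force on a finger pad.
Only numpy, scipy, OpenCV 4.12 (cv2) and the standard library are available. Lean on these libraries where they do the work, as an engineer would, in place of code of your own. Each camera call takes 0.05 s, during which the arm holds its last target. There are 200 camera calls.

## Task

Two handheld testers lie on the bench, one with an orange battery hatch and one with a blue one. Open the orange hatch for a battery change: push down once, gently, with a fingertip on the round pad on its top until it is fully down, then let go so that its push-push latch releases it and it pops up; do not push it back down, keep clear of it for at least two seconds to see that it stays open, and finish there. Grasp, lift and shove nothing, and leave the blue hatch shut and the loose battery and relays where they lie.

Things in the scene. Friction and masses are not known exactly. Their poses are not given: they have to be found in the camera images.
- unit_orange: The tester with the orange hatch: a loose grey case, 124 (its x) x 90 (its y) x 56 mm high, 0.75 kg, lying on the bench. Origin at the centre of its underside, z up. The hatch is hinged at the +x end of the case and its free edge is 34 mm from the centre towards -x, where the case has a small display.
- press_orange (a point): The middle of the black ringed round pad (26 mm across) on top of the orange hatch, about 67 mm above the bench when shut; moves with the hatch. Lies 64 mm from the hinge and 22 mm from the free edge, on the hatch's centre line. The hatch is 85 mm (x) x 56 mm (y) x 10 mm and stands 8 to 10 mm proud of the case.
- hatch_orange (a joint): Angle of the orange hatch, rad: 0.03 shut and latched (start), -0.1 fully down at a stop (8 mm at the pad; takes 3 to 6 N), 0.7 popped open at its stop. Pushed fully down once and let up, it is released: a spring lifts it in about half a second, the pad then some 40 mm higher and 18 mm nearer the hinge end. Pushing it fully down again latches it shut.
- unit_blue: The other tester, alike but with a blue hatch. Not to be touched. Origin at the centre of its underside. Behind the tester that stands on the right-hand side a big fixed black test rig rises well above the testers; its front is about 0.55 m ahead of the robot's base axis, so keep the gripper's long side along the bench there.
- press_blue (a point): The middle of the round pad on top of the blue hatch.
- hatch_blue (a joint): Angle of the blue hatch, rad: 0.03 shut; leave it so.
- fresh_cell: A loose dark blue nine-volt battery lying on the bench, 48 x 26 x 17 mm, origin under its centre; leave it.
- relay_orange: A loose orange relay, 24 x 20 x 16 mm, origin under its centre; leave it.
- relay_black: A loose black relay, 24 x 20 x 16 mm, origin under its centre; leave it.
Not all that is in view belongs to the job. Leave any purple or yellow look-alike of the unit_orange alone.

How it is judged:
On the way, in this order (a step that is already met when the one before it is completed fails the run):
1. the orange hatch is pushed fully down with the fingertips (value of joint hatch_orange below -0.075 rad and contact force between the fingers and unit_orange above 0.5 N).
2. the orange hatch has popped up and stays open by itself for a second and a half with nothing of the robot on it (value of joint hatch_orange above 0.5 rad and contact force between each of the arm, the fingers and unit_orange below 0.05 N), for 1.5 s.
At the end, for the whole second after the job is handed in: The orange hatch stands open by itself (over 0.5 rad of its 0.7) and at rest; the orange tester lies flat within 30 mm of where it lay; the blue hatch is shut (within 0.08 rad of zero); the blue tester, the loose battery and both relays are within 20 mm of where they lay (value of joint hatch_orange above 0.5 rad and velocity of joint hatch_orange between -0.1 and 0.1 rad/s and value of joint hatch_blue between -0.08 and 0.08 rad and distance of unit_orange from where it was at the start of the episode below 0.03 m and angle between unit_orange's own z axis and vertical below 0.1 rad and linear speed of unit_orange below 0.02 m/s and distance of each of unit_blue, fresh_cell, relay_orange, relay_black from where it was at the start of the episode below 0.02 m); the robot touches nothing.
It fails at once if the popped hatch is pushed back down (it is to be pressed once only) (value of joint hatch_orange between 0.06 and 0.5 rad and velocity of joint hatch_orange below -0.1 rad/s).
It fails at once if the orange hatch is pressed harder than 40 N (contact force between the fingers and unit_orange above 40 N).
It fails at once if the orange tester is lifted or shoved more than 30 mm (distance of unit_orange from where it was at the start of the episode above 0.03 m).
It fails at once if the blue hatch is pressed or opened (value of joint hatch_blue below -0.08 rad or value of joint hatch_blue above 0.08 rad).
It fails at once if the blue tester, the loose battery or a relay is lifted or moved more than 20 mm (distance of any of unit_blue, fresh_cell, relay_orange, relay_black from where it was at the start of the episode above 0.02 m).
It also fails if it takes over 35 s, if anything falls off the work surface, if the arm or the gripper's body presses on something with over 40 N, if the wrist force passes 120 N, or if a joint passes its speed limit or range.

## Working session

There is one attempt and no reset: what is moved stays moved. The work goes in short steps, Python scripts to look and compute and a tool call to move; the robot and the scene stay as the last step left them, time stands still between calls to the robot, and variables do not carry over. Pictures are saved under pics/ and viewed, at most 10 in all, crops included, and the job is handed in when it is done.

Besides the shell and the picture viewer there is one more tool, called after ">>>" as name(argument=value, ...) on one line, values as JSON. arm_command: Moves the arm, as the interface text tells. Its arguments: {"type":"object","properties":{"moves":{"type":"array"},"squeeze":{"type":"number"}},"required":["moves"]}

```bash
mkdir -p pics; cat > h.py <<'E'
import numpy as np, cv2
from cell import robot
def ray(name,u,v):
    m=robot.camera_model(name); R=np.array(m["R"]);t=np.array(m["t"])
    d=np.array([(u-m["cx"])/m["fx"],(v-m["cy"])/m["fy"]]);s=d.copy()
    for _ in range(20): s=d/(1+m["k1"]*(s@s))
    return -R.T@t, R.T@np.array([s[0],s[1],1.])
def plane(name,u,v,z):
    o,d=ray(name,u,v); return o+d*(z-o[2])/d[2]
def snap(name,fn):
    im=robot.read_camera(name); cv2.imwrite('pics/'+fn,im[:,:,::-1]); return im
E
python3 - <<'E'
from h import *
for n in("scene","top"):
    snap(n,n+"1.png")
    print(n,ray(n,256,192))
print(robot.observe())
E
```

```text
scene (array([-0.09135563,  0.62901082,  0.83501364]), array([ 0.5261682 , -0.54351463, -0.65408708]))
top (array([ 0.33919301, -0.0438129 ,  0.99068678]), array([ 0.21542286,  0.01482812, -0.97649767]))
{'time': 0.1, 'qpos': array([-1.32101275e+00,  3.42650016e-01,  1.52493036e+00,  1.51016783e-05,
        1.27538753e+00, -1.45979848e-01]), 'qvel': array([ 0.00056743, -0.00107537, -0.00357147, -0.00071871, -0.0003225 ,
       -0.00160885]), 'joint_efforts': array([ 1.53997247e-03, -4.32005453e+01, -2.44693083e+01,  7.19001819e-02,
        5.25545678e-02, -5.24329414e-05]), 'tool_pos': array([ 0.20233806, -0.48404883,  0.22611293]), 'tool_rot': array([-3.14023413e+00, -2.14334949e-04,  3.95758869e-01]), 'contact_force': array([-0.65055158, -0.24601217,  0.02689653]), 'torque': array([-0.05235509,  0.00879412, -0.02666625]), 'grip_force': 0.0, 'opening': 0.09170732571458376}
```

View pics/scene1.png

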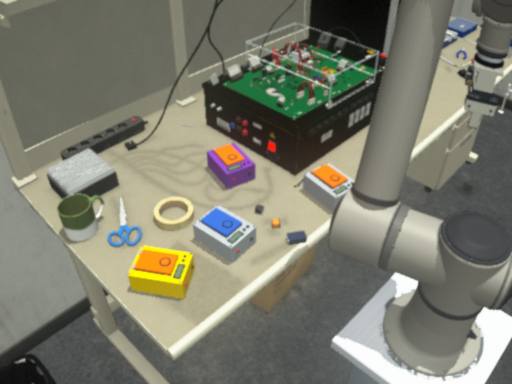

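View pics/top1.png

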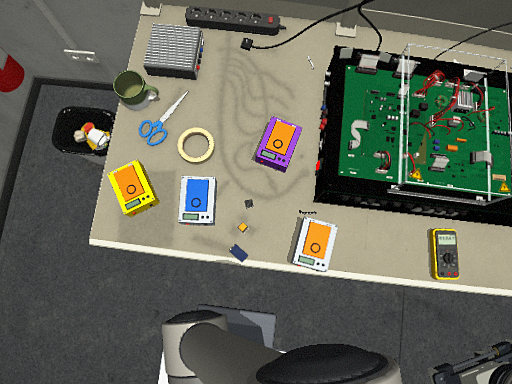

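Things that could be taken for the orange tester, by their pixels in the top view:
- Grey case with an orange hatch at (316,243). This is the one described.
- Purple look-alike at (279,141).
- Yellow look-alike at (132,187).
- Blue-hatch tester at (198,199).
- Orange relay at (243,227).

I choose (316,243). The rig stands just behind it, so I'll check it in a close crop.

```bash
python3 - <<'E'
from h import *
im=cv2.imread('pics/top1.png')
c=im[200:285,270:360]; cv2.imwrite('pics/crop1.png',cv2.resize(c,None,fx=6,fy=6,interpolation=cv2.INTER_CUBIC))
h=cv2.cvtColor(im,cv2.COLOR_BGR2HSV); m=cv2.inRange(h,(3,150,120),(20,255,255)); m[:, :285]=0;m[:,350:]=0;m[:205]=0;m[280:]=0
cs,_=cv2.findContours(m,0,2); k=max(cs,key=cv2.contourArea)
r=cv2.minAreaRect(k);print(r)
P=np.array([plane("top",*p,.066)for p in cv2.boxPoints(r)]);print(P.round(4),P.mean(0))
dark=cv2.inRange(h,(0,0,0),(180,255,110)); f=np.zeros_like(m); cv2.drawContours(f,[cv2.convexHull(k)],-1,255,-1)
f=cv2.erode(f,np.ones((5,5)));ys,xs=np.nonzero(f&~m);print(len(xs),xs.mean(),ys.mean(),xs.min(),xs.max(),ys.min(),ys.max())
print("pad",plane("top",(xs.min()+xs.max())/2,(ys.min()+ys.max())/2,.067),plane("top",xs.mean(),ys.mean(),.067))
E
```

```text
((316.41180419921875, 239.85296630859375), (21.585670471191406, 32.98484420776367), 14.03624439239502)
[[ 0.4014 -0.1643  0.066 ]
 [ 0.4848 -0.1764  0.066 ]
 [ 0.4781 -0.2311  0.066 ]
 [ 0.3949 -0.2181  0.066 ]] [ 0.43982046 -0.19746668  0.066     ]
25 314.4 247.48 311 319 243 252
pad [ 0.41972945 -0.19549163  0.067     ] [ 0.4195923  -0.19397498  0.067     ]
```

View pics/crop1.png

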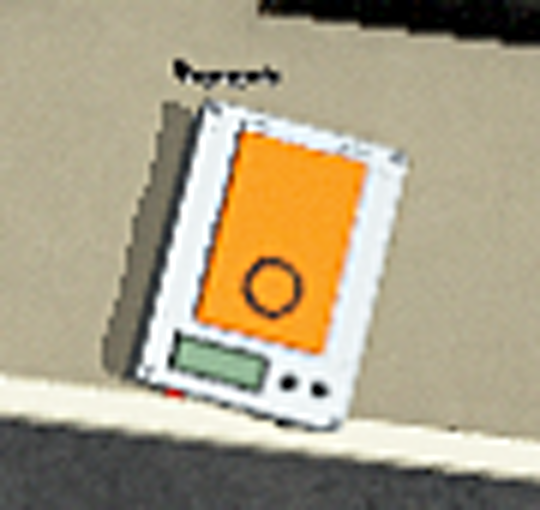

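The crop shows the grey case with an orange hatch. The pad ring is at about (315,248) in the full picture, and the display is at the near end. That puts the pad at about (0.420, -0.195, 0.067), with the tester's x axis at a yaw of -0.15. I'm moving there with the fingers closed and the gripper's long side along the bench.

>>> arm_command(moves=[[[0.03,-0.018,0.0],[0,0,0.11],0.0],[[0.06,-0.036,0.0],[0,0,0.22],0.0],[[0.09,-0.054,0.0],[0,0,0.33],0.0],[[0.12,-0.072,0.0],[0,0,0.44],0.0],[[0.155,-0.09,0.0],[0,0,0.546],0.0]], squeeze=5)

```text
time: 0.6
tool_pos: [0.311, -0.3404, 0.2265]
tool_rot: [-3.141, 0.0, -0.156]
contact_force: [1.1, 0.1, 1.0]
opening: 0.0563
grip_force: 0.0
```

```bash
cat >> h.py <<'E'
def go(target,yaw=-0.149):
    from scipy.spatial.transform import Rotation as Ro
    s=robot.observe(); R=Ro.from_euler('xyz',s["tool_rot"])
    print(s["time"],s["tool_pos"].round(4),s["tool_rot"].round(3),s["contact_force"].round(2),s["opening"])
    print("shift",R.inv().apply(np.array(target)-s["tool_pos"]).round(4),"turn",(R.inv()*Ro.from_euler('xyz',[np.pi,0,yaw])).as_rotvec().round(3))
E
python3 -c "
from h import *
go([.420,-.195,.12])"
```

```text
0.6 [ 0.311  -0.3404  0.2265] [-3.141  0.    -0.156] [1.07 0.08 1.05] 0.05629401190206546
shift [ 0.0852 -0.1605  0.1065] turn [-0.     0.    -0.007]
```

>>> arm_command(moves=[[[0.017,-0.032,0.02],[0,0,0],0.0],[[0.034,-0.064,0.04],[0,0,0],0.0],[[0.051,-0.096,0.06],[0,0,0],0.0],[[0.068,-0.128,0.08],[0,0,0],0.0],[[0.085,-0.16,0.106],[0,0,0],0.0]])

```text
time: 1.1
tool_pos: [0.4197, -0.1951, 0.1204]
tool_rot: [3.141, -0.001, -0.15]
contact_force: [0.5, -1.0, 1.0]
opening: 0.0165
grip_force: 0.0
```

>>> arm_command(moves=[[[0,0,0],[0,0,0],0.0],[[0,0,0],[0,0,0],0.0],[[0,0,0],[0,0,0],0.0],[[0,0,0],[0,0,0],0.0],[[0,0,0],[0,0,0],0.0]])

```text
time: 1.6
tool_pos: [0.4186, -0.1972, 0.1213]
tool_rot: [3.141, -0.001, -0.152]
contact_force: [0.5, -0.1, 0.5]
opening: 0.0002
grip_force: 0.0
```

```bash
python3 -c "
from h import *
im=snap('scene','s2.png'); cv2.imwrite('pics/s2c.png',cv2.resize(im[120:240,250:400,::-1],None,fx=5,fy=5,interpolation=cv2.INTER_CUBIC))
h=cv2.cvtColor(im,cv2.COLOR_RGB2HSV)
go([.420,-.195,.08])
# scene view edges of hatch in first picture
m=cv2.inRange(cv2.cvtColor(cv2.imread('pics/scene1.png'),cv2.COLOR_BGR2HSV),(3,150,120),(20,255,255));m[:,:305]=0;m[:,356:]=0;m[:160]=0;m[215:]=0
k=max(cv2.findContours(m,0,2)[0],key=cv2.contourArea);print([plane('scene',*p,.066).round(3) for p in cv2.boxPoints(cv2.minAreaRect(k))])
"
```

```text
1.65 [ 0.4186 -0.197   0.1213] [ 3.141e+00 -1.000e-03 -1.520e-01] [ 0.23  0.11 -1.14] 0.00033596937385526476
shift [ 0.001  -0.0022  0.0413] turn [ 0.001 -0.001 -0.003]
[array([ 0.475, -0.168,  0.066]), array([ 0.494, -0.229,  0.066]), array([ 0.394, -0.217,  0.066]), array([ 0.379, -0.16 ,  0.066])]
```

View pics/s2c.png

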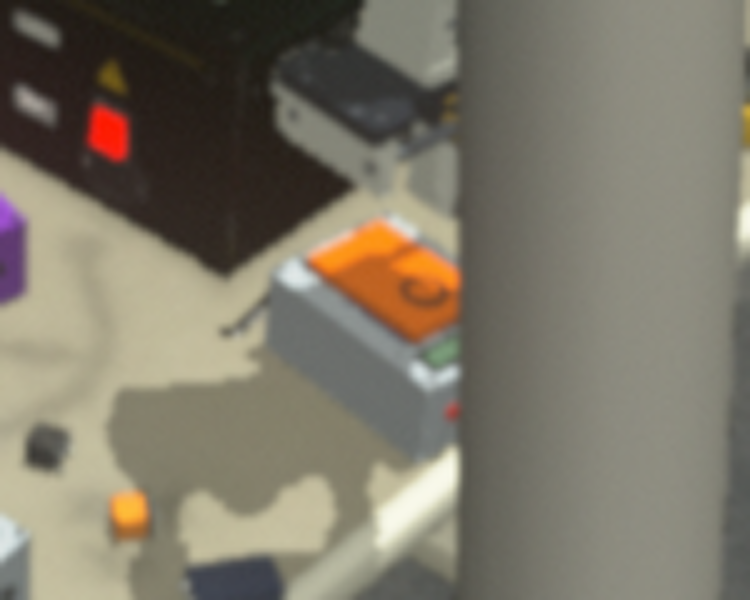

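The closed fingers hang above the ring, and the ring is at about (425,290) in the crop. I'll come down to just above the pad.

>>> arm_command(moves=[[[0.001,-0.001,0.012],[0,0,0],0.0],[[0.001,-0.002,0.024],[0,0,0],0.0],[[0.001,-0.002,0.036],[0,0,0],0.0],[[0.001,-0.002,0.047],[0,0,0],0.0],[[0.001,-0.002,0.047],[0,0,0],0.0]])

```text
time: 2.15
tool_pos: [0.4192, -0.1942, 0.0727]
tool_rot: [-3.141, 0.002, -0.151]
contact_force: [0.2, -0.3, -0.4]
opening: 0.0003
grip_force: 0.0
```

>>> arm_command(moves=[[[0,0,0.001],[0,0,0],0.0],[[0,0,0.003],[0,0,0],0.0],[[0,0,0.005],[0,0,0],0.0],[[0,0,0.007],[0,0,0],0.0],[[0,0,0.009],[0,0,0],0.0]])

```text
time: 2.65
tool_pos: [0.4201, -0.1944, 0.0648]
tool_rot: [3.141, -0.0, -0.15]
contact_force: [-1.3, -0.7, 3.2]
opening: 0.0005
grip_force: 1.6
```

>>> arm_command(moves=[[[0,0,0.001],[0,0,0],0.0],[[0,0,0.002],[0,0,0],0.0],[[0,0,0.003],[0,0,0],0.0],[[0,0,0.004],[0,0,0],0.0],[[0,0,0.005],[0,0,0],0.0]])

```text
time: 3.15
tool_pos: [0.4198, -0.1943, 0.0596]
tool_rot: [3.142, 0.0, -0.15]
contact_force: [-1.8, -0.0, 3.4]
opening: 0.0007
grip_force: 1.8
```

>>> arm_command(moves=[[[0,0,0.0005],[0,0,0],0.0],[[0,0,0.001],[0,0,0],0.0],[[0,0,0.0015],[0,0,0],0.0],[[0,0,0.002],[0,0,0],0.0],[[0,0,0.002],[0,0,0],0.0]])

```text
time: 3.65
tool_pos: [0.42, -0.1943, 0.0578]
tool_rot: [3.142, 0.0, -0.15]
contact_force: [-3.8, -0.8, 6.4]
opening: 0.001
grip_force: 3.2
```

>>> arm_command(moves=[[[0,0,0.0005],[0,0,0],0.0],[[0,0,0.001],[0,0,0],0.0],[[0,0,0.001],[0,0,0],0.0],[[0,0,0.001],[0,0,0],0.0],[[0,0,0.001],[0,0,0],0.0]])

```text
time: 4.15
tool_pos: [0.42, -0.1943, 0.0574]
tool_rot: [3.141, -0.0, -0.15]
contact_force: [-5.4, 1.6, 12.1]
opening: 0.0004
grip_force: 6.3
```

The force jumped to 12 N with almost no travel, so the hatch is at its stop. I'm lifting quickly, up and then towards the display end.

>>> arm_command(moves=[[[0,0,-0.045],[0,0,0],0.0],[[0,0,-0.09],[0,0,0],0.0],[[0,0,-0.13],[0,0,0],0.0],[[-0.02,0,-0.16],[0,0,0],0.0],[[-0.03,0,-0.18],[0,0,0],0.0]])

```text
time: 4.65
tool_pos: [0.3905, -0.1899, 0.2389]
tool_rot: [3.14, -0.003, -0.15]
contact_force: [0.5, 0.7, -0.2]
opening: 0.0003
grip_force: 0.0
```

>>> arm_command(moves=[[[0,0.02,0],[0,0,0],0.0],[[0,0.05,0],[0,0,0],0.0],[[0,0.08,0],[0,0,0],0.0],[[0,0.11,0],[0,0,0],0.0],[[0,0.14,0],[0,0,0],0.0]])

```text
time: 5.15
tool_pos: [0.3695, -0.3295, 0.2366]
tool_rot: [3.141, -0.001, -0.15]
contact_force: [0.2, 0.8, 0.6]
opening: 0.0005
grip_force: 0.0
```

```bash
python3 -c "
from h import *
im=snap('top','t3.png');a=im[195:290,180:360];b=snap('scene','s3.png')[150:245,220:400]
cv2.imwrite('pics/c3.png',cv2.resize(np.vstack([a,b])[:,:,::-1],None,fx=3,fy=3))"
```

```text
(no output)
```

View pics/c3.png

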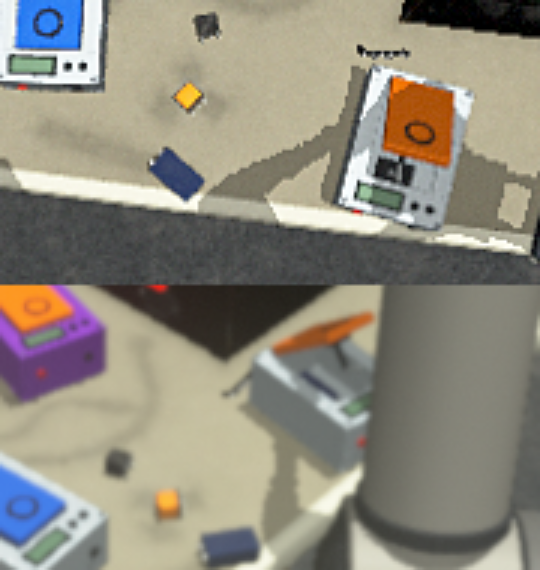

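The orange hatch stands open, at crop (420,120) in the top view and (325,330) in the scene view. The tester hasn't moved, and the blue tester, battery and relays are untouched. I'll wait 2.5 s clear of it, then look again.

>>> arm_command(moves=[[[0,0,0],[0,0,0],0.0],[[0,0,0],[0,0,0],0.0],[[0,0,0],[0,0,0],0.0],[[0,0,0],[0,0,0],0.0],[[0,0,0],[0,0,0],0.0]])

```text
time: 5.75
tool_pos: [0.3697, -0.3277, 0.2369]
tool_rot: [3.141, -0.0, -0.149]
contact_force: [-0.0, -0.5, 0.2]
opening: 0.0003
grip_force: 0.0
```

>>> arm_command(moves=[[[0,0,0],[0,0,0],0.0],[[0,0,0],[0,0,0],0.0],[[0,0,0],[0,0,0],0.0],[[0,0,0],[0,0,0],0.0],[[0,0,0],[0,0,0],0.0]])

```text
time: 6.25
tool_pos: [0.3694, -0.3283, 0.2367]
tool_rot: [3.142, 0.0, -0.15]
contact_force: [0.0, 0.4, -0.0]
opening: 0.0006
grip_force: 0.0
```

>>> arm_command(moves=[[[0,0,0],[0,0,0],0.0],[[0,0,0],[0,0,0],0.0],[[0,0,0],[0,0,0],0.0],[[0,0,0],[0,0,0],0.0],[[0,0,0],[0,0,0],0.0]])

```text
time: 6.75
tool_pos: [0.3694, -0.3282, 0.2367]
tool_rot: [3.142, -0.0, -0.15]
contact_force: [1.2, 0.2, -0.0]
opening: 0.0004
grip_force: 0.0
```

>>> arm_command(moves=[[[0,0,0],[0,0,0],0.0],[[0,0,0],[0,0,0],0.0],[[0,0,0],[0,0,0],0.0],[[0,0,0],[0,0,0],0.0],[[0,0,0],[0,0,0],0.0]])

```text
time: 7.25
tool_pos: [0.3694, -0.3283, 0.2367]
tool_rot: [3.141, -0.0, -0.15]
contact_force: [0.7, -0.5, -0.3]
opening: 0.0004
grip_force: 0.0
```

>>> arm_command(moves=[[[0,0,0],[0,0,0],0.0],[[0,0,0],[0,0,0],0.0],[[0,0,0],[0,0,0],0.0],[[0,0,0],[0,0,0],0.0],[[0,0,0],[0,0,0],0.0]])

```text
time: 7.75
tool_pos: [0.3694, -0.3283, 0.2368]
tool_rot: [3.141, -0.0, -0.15]
contact_force: [-0.1, 0.3, 0.4]
opening: 0.0008
grip_force: 0.0
```

```bash
python3 -c "
from h import *
a=cv2.imread('pics/t3.png').astype(int)[195:290,180:360];b=snap('top','t4.png')[195:290,180:360,::-1].astype(int)
d=abs(a-b).max(2);print('changed px',(d>40).sum(),robot.observe()['time'])
if (d>40).sum()<40: print(robot.hand_in())"
```

```text
changed px 88 7.8
```

```bash
python3 -c "
from h import *
a=cv2.imread('pics/t3.png');b=cv2.imread('pics/t4.png')
d=(abs(a.astype(int)-b).max(2)>40);ys,xs=np.nonzero(d[195:290,180:360]);print(np.c_[xs,ys][::6].tolist())
cv2.imwrite('pics/c4.png',cv2.resize(b[195:290,180:360],None,fx=4,fy=4))"
```

```text
[[142, 26], [121, 38], [106, 43], [122, 50], [83, 54], [171, 57], [71, 61], [167, 62], [167, 65], [65, 70], [179, 72], [128, 75], [154, 78], [177, 80], [177, 85]]
```

View pics/c4.png

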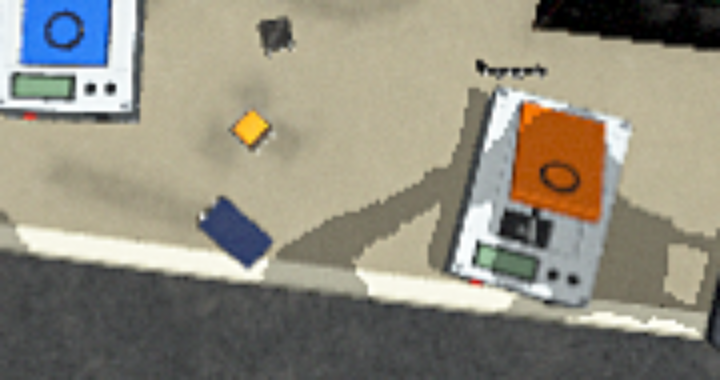

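The changed pixels are only shadow edges from the arm settling. The hatch at (560,165) is still open and everything else is where it was.

```bash
python3 -c "
from cell import robot
print(robot.hand_in())"
```

```text
the job is handed in; nothing more can be done
None
```

I pressed the orange hatch down once (12 N at its stop); it popped open and stayed open for over 2.5 s with the gripper clear, nothing else moved in the pictures, and I handed the job in (no verdict was returned).

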